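Free the seized knob of the tube clamp and nip the tube up snug

ROBOT

A 6-joint arm with a two-finger parallel gripper is mounted at the origin on the work surface; the furniture and walls round the work are solid. World frame = base frame: x ahead of the robot, y to its left, z up, the work surface at z = 0. Lengths are in mm, angles in rad, forces in N, time in s.
With the tool pointing down it reaches from about 350 to 850 mm from the base axis. Payload 8.1 kg.
Tool frame: the origin (TCP) lies on the centre line of the jaws, within the pads' length; the fingertips stand r.tips_ahead ahead of it and the grasp point (between the pads) lies 6 mm ahead of it (r.tips_ahead is the distance from the TCP to the fingertips, in mm); z points along the fingers, y is the line along which they close (so a half turn about z gives the same grasp; the last joint's range is limited). The gripper opens to 93 mm and grips with 3 to 60 N. Pads are 15 mm wide; open, the fingers measure 128 mm over their backs; the gripper's body (75 mm by 188 mm) begins 65 mm behind the grasp point.
Start: joints at [-1.194, 0.13, 1.488, -0, 1.523, -0.085], TCP at [267.356, -537.146, 243.635] pointing down, gripper open.
Joint ranges: [-2.96, 2.96], [-0.89, 2.26], [0.02, 2.5], [-1.34, 4.48], [0, 2.73], [-2.66, 2.66]. Speed limits (rad/s): [2.39, 2.39, 2.79, 3.14, 3.14, 3.14].

INTERFACE

Orientations are given as a unit quaternion [x, y, z, w].
In Python, from rig import r, vision, ticket, finder gives the robot as it stands.
- The arm moves only by the tool move_arm, never from a script. Its argument "series" is a list of rows, each an object with "hand": the finger opening in mm, from 0 to 93; "xyz": the shift along the world's x, y, z in mm, a list of three; "dr": the turn, a rotation vector about the world's x, y, z in rad, a list of three. A call has 1 to 10 rows; each row is the pose to reach, as a shift and turn from the pose commanded when the call began; what a row does not reach only later rows make up. A row lasts 1/8 s, in which the tool goes at most 62.5 mm and 10.7 degrees, less where a joint would pass 70% of its speed; a pose out of reach is approached as far as the arm can. A call with a gripper value outside its range is refused whole. The fingers move at their own pace and stop on an object; the grip force is fixed at half the most. Time passes only in rows, so rows that repeat a pose let the fingers close. It gives the time, the measured TCP pose, the force, the opening and the grip force at its end, in the units of the state.
- r.read_state(): the state, without advancing time (a new reading comes with each control period).
- vision.read_camera(name): name is "side" or "top"; returns a dict with "pixels" (420x560x3 uint8, red, green, blue), "intrinsics" (3x3 intrinsics, pixels), "eye" and "rotation" of the camera in the world. Camera axes: x right, y down, z forward; pixel columns grow to the right and rows downward; lengths in mm; the calibration is good to about 2 mm. A picture is of the moment at which its call begins. There is no depth.
- ticket.sign_off(): hands the job in; it is judged then, once.
Trained networks look in a picture, given as the dict that the camera call returned (one of the last four; its "shot" number tells which), for a name from the list of things; names that differ only in an ending like _2 or _b are one class to them, and where a whole thing is asked for, a point or a joint stands for the part that bears it (a point fixed in the world has none). Each returns a list of dicts, best first, with "p" (0 to 1); they miss things now and then, are a little off and sometimes report something else, mostly with a low value. They report only what shows in the picture. A call takes as long as a camera call. They do not tell look-alikes from the thing itself.
- finder.boxes_of(label, picture): "bbox" ([left, top, right, bottom] in pixels, round what is visible of it).
- finder.spot_point(label, picture): "point" ([column, row] in pixels: a listed point, or the origin of a listed thing).
The state is a dict: "time_s": time; "qpos": joint angles; "qvel": joint speeds; "tau": joint torques, N m; "position": TCP position; "tool_rot": TCP orientation; "force": force on the tool from outside, world axes, zero at the start; "torque": the same for the moment, N m; "width": opening from 0.0 (shut) to 1.0 (fully open); "grip_force": force on a finger pad.
Only numpy, scipy, OpenCV 4.12 (cv2) and the standard library are available. Lean on these libraries where they do the work, as an engineer would, in place of code of your own. Each camera call takes 0.05 s, during which the arm holds its last target. There are 200 camera calls.

TASK

The red wing knob of the tube clamp has seized: break it loose with a short firm clockwise twist, then turn it on gently the same way until the jaw holds the standing sample tube snugly against the back stop, so the tube can no longer shift but is not squeezed hard, and let go of the knob. Leave the things lying around where they are and do not tip or pull out the tube.

Things in the scene. Friction and masses are not known exactly. Their poses are not given: they have to be found in the camera images.
- clamp: Grey and aluminium tube clamp fixed to the desk. Origin under the knob's axis at desk height; x runs along the base towards the tube, z up. Base plate 84 mm wide, 10 mm thick, from x = -47 to +133 mm; end wall 60 mm high, steel carriage plate (x = 53 to 59 mm, moves with the jaw) 60 mm high; grey housing under the knob 72 x 66 mm, top at z = 66 mm.
- knob_grip (a point): Point on the knob's vertical axis at the height to grip, 100 mm above the desk. The knob is a red upright bar 58 mm long, 16 mm thick, from z = 79 to 113 mm, on a thin neck over a black disc of 36 mm diameter (top at z = 76 mm). This point turns with the knob: its x axis runs along the bar, its y axis across the 16 mm thickness, z up.
- knob (a joint): Knob turn in rad: 0 at the start, growing clockwise from above, end stop at 1.7. Seized: it takes about 0.47 N m for the first 0.35 rad or so, then it turns with about 0.12 to 0.15 N m of friction, with which it stays where left. 1 rad moves the jaw 8 mm; the jaw nips the tube on the back stop somewhere from 0.45 to 1.15 rad; from there each N of squeeze adds 0.008 N m.
- jaw_pad: Sprung jaw pad, rubber face 18 x 42 mm, carried along the clamp's x by the knob; origin as the clamp's when open, face 74.5 mm along x from it. Past the nip the squeeze grows 150 to 250 N per rad of knob. Turn to about 20 N (0.1 to 0.15 rad past the nip, torque 0.16 N m higher than before it); over 45 N cracks the tube. Let go, the knob eases back to at most 15 N; 6 N is snug.
- tube: Sample tube standing loose in the clamp's channel, about 105 mm tall, body 17.6 mm diameter, red cap 24 mm diameter. Origin at the centre of its foot, 10 mm above the desk (on the base plate); z up the tube. It has a few mm of play along the clamp's x axis until the jaw holds it.
- thermometer: White infrared thermometer lying on its side, 104 x 111 x 34 mm; origin under its centre. Bystander.
- lying_tube: Red-capped sample tube lying on the desk, 106 x 24 x 24 mm; origin under its centre. Bystander.
- marker: Black marker pen lying on the desk, 136 x 19 x 21 mm; origin under its centre. Bystander.
- channel (a point): Fixed point in the clamp, 85 mm along its x axis from the knob's axis, 10 mm above the desk: middle of the channel the tube stands in. Cheeks 42 mm high keep the tube from leaving sideways. Behind the tube is the back stop, an aluminium block on a screw; its face was set beforehand 11 to 16 mm beyond this point (+x), differs each time and is not measured.
There are look-alikes about, which are no part of the job. Leave any turquoise look-alike of the tube alone.

How it is judged (in metres and radians):
On the way:
1. the knob is broken loose (turned at least 0.25 rad clockwise) while the tube is not yet squeezed (value of joint knob above 0.25 rad and contact force between jaw_pad and tube below 4 N), for 0.1 s.
At the end, for the whole second after the job is handed in: The jaw pad holds the tube against the back stop with 6 to 30 N, the knob turned clockwise past 0.4 rad and let go; the tube stands at rest in its channel, foot within 6 mm of the base plate, less than 0.12 rad off upright (contact force between jaw_pad and tube between 6 and 30 N and value of joint knob above 0.4 rad and angle between tube's own z axis and vertical below 0.12 rad and z of tube in the frame of clamp below 0.016 m and linear speed of tube below 0.02 m/s); the robot touches nothing.
It fails at once if the tube is squeezed with more than 45 N (it cracks) (contact force between jaw_pad and tube above 45 N).
It fails at once if the tube is tipped by more than 0.35 rad or pulled up by more than 20 mm (angle between tube's own z axis and vertical above 0.35 rad or z of tube in the frame of clamp above 0.03 m).
It fails at once if a bystander (thermometer, lying tube, marker) is moved by more than 20 mm (distance of any of thermometer, lying_tube, marker from where it was at the start of the episode above 0.02 m).
It also fails if it takes over 51 s, if anything falls off the work surface, if the arm or the gripper's body presses on something with over 40 N, if the wrist force passes 120 N, or if a joint passes its speed limit or range.

## Working session

There is one attempt and no reset: what is moved stays moved. The work goes in short steps, Python scripts to look and compute and a tool call to move; the robot and the scene stay as the last step left them, time stands still between calls to the robot, and variables do not carry over. Pictures are saved under pics/ and viewed, at most 10 in all, crops included, and the job is handed in when it is done.

Besides the shell and the picture viewer there is one more tool, called after "Call:" by a JSON object that holds its "op" and its "data". move_arm: Moves the arm, as the interface text tells. Its arguments: {"type":"object","properties":{"series":{"type":"array","items":{"type":"object","properties":{"hand":{"type":"number"},"xyz":{"type":"array","items":{"type":"number"}},"dr":{"type":"array","items":{"type":"number"}}}}}},"required":["series"]}

```bash
mkdir -p pics; cat > h.py <<'E'
import numpy as np, cv2
from rig import r, vision, ticket, finder
def ray(p,uv):
    K=np.array(p["intrinsics"]);R=np.array(p["rotation"]);d=R@np.linalg.inv(K)@np.array([uv[0],uv[1],1.]);return np.array(p["eye"],float),d/np.linalg.norm(d)
def atz(p,uv,z):
    e,d=ray(p,uv);return (e+d*(z-e[2])/d[2]).round(1)
def proj(p,X):
    c=np.array(p["rotation"]).T@(np.array(X,float)-np.array(p["eye"]));q=np.array(p["intrinsics"])@c;return (q[:2]/q[2]).round(1)
E
python3 - <<'E'
from h import *
P={n:vision.read_camera(n) for n in("side","top")}
cv2.imwrite("pics/a.png",cv2.cvtColor(np.vstack([P["top"]["pixels"]]),cv2.COLOR_RGB2BGR))
cv2.imwrite("pics/b.png",cv2.cvtColor(P["side"]["pixels"],cv2.COLOR_RGB2BGR))
Z=dict(clamp=0,knob_grip=100,tube=10,channel=10,thermometer=0,lying_tube=0,marker=0)
for n,p in P.items():
    print(n,np.array(p["eye"]).round(),np.array(p["rotation"]).round(2).tolist())
    for l,z in Z.items():
        print(l,[(np.round(d["point"],1).tolist(),round(d["p"],2),atz(p,d["point"],z).tolist()) for d in finder.spot_point(l,p)[:3]])
s=r.read_state();print(s,r.tips_ahead)
E
```

```text
side [373. 628. 608.] [-0.09, 0.89, -0.45, 0.04]Traceback (most recent call last):
  File "<stdin>", line 9, in <module>
  File "h.py", line 6, in atz
    e,d=ray(p,uv);return (e+d*(z-e[2])/d[2]).round(1)
        ~~~^^^^^^
  File "h.py", line 4, in ray
    K=np.array(p["intrinsics"]);R=np.array(p["rotation"]);d=R@np.linalg.inv(K)@np.array([uv[0],uv[1],1.]);return np.array(p["eye"],float),d/np.linalg.norm(d)
                                                            ~^~~~~~~~~~~~~~~~~
ValueError: matmul: Input operand 1 has a mismatch in its core dimension 0, with gufunc signature (n?,k),(k,m?)->(n?,m?) (size 3 is different from 4)
```

```bash
sed -i 's/np.array(p\["rotation"\])/Rotation.from_quat(p["rotation"]).as_matrix()/g; 1a from scipy.spatial.transform import Rotation' h.py
python3 - <<'E'
from h import *
P={n:vision.read_camera(n) for n in("side","top")}
cv2.imwrite("pics/a.png",cv2.cvtColor(np.vstack([P["top"]["pixels"]]),cv2.COLOR_RGB2BGR))
cv2.imwrite("pics/b.png",cv2.cvtColor(P["side"]["pixels"],cv2.COLOR_RGB2BGR))
Z=dict(clamp=0,knob_grip=100,tube=10,channel=10,thermometer=0,lying_tube=0,marker=0)
for n,p in P.items():
    print(n,np.array(p["eye"]).round(),np.array(p["rotation"]).round(2).tolist())
    for l,z in Z.items():
        print(l,[(np.round(d["point"],1).tolist(),round(d["p"],2),atz(p,d["point"],z).tolist()) for d in finder.spot_point(l,p)[:3]])
s=r.read_state();print(s,r.tips_ahead)
E
```

```text
side [373. 628. 608.] [-0.09, 0.89, -0.45, 0.04]
clamp [([286.8, 253.6], 0.82, [472.9, -54.0, 0.0])]
knob_grip [([289.4, 215.5], 0.75, [471.4, -53.3, 100.0])]
tube [([214.4, 275.4], 0.76, [596.5, 50.8, 10.0]), ([339.2, 273.0], 0.62, [360.7, -9.4, 10.0]), ([284.4, 197.6], 0.39, [513.5, -243.8, 10.0])]
channel [([290.1, 280.2], 0.87, [451.4, 31.4, 10.0])]
thermometer [([282.9, 198.7], 0.95, [518.6, -252.8, 0.0])]
lying_tube [([338.4, 323.2], 0.82, [351.5, 107.1, 0.0])]
marker [([339.9, 243.2], 0.65, [366.6, -113.0, 0.0]), ([290.6, 280.3], 0.63, [451.7, 21.4, 0.0])]
top [410. -76. 939.] [0.71, -0.7, 0.04, -0.04]
clamp []
knob_grip [([263.1, 218.8], 0.76, [480.1, -50.8, 100.0])]
tube [([199.8, 185.3], 0.64, [564.4, 103.9, 10.0]), ([250.6, 273.2], 0.56, [360.5, -21.9, 10.0]), ([229.0, 232.5], 0.46, [453.8, 31.1, 10.0])]
channel [([226.3, 230.2], 0.81, [459.1, 37.6, 10.0])]
thermometer [([348.6, 208.4], 0.66, [517.1, -250.8, 0.0])]
lying_tube [([196.4, 272.4], 0.77, [359.4, 105.8, 0.0])]
marker [([295.0, 269.2], 0.56, [371.3, -125.2, 0.0])]
{'time_s': 0.95, 'qpos': array([-1.19442495e+00,  1.30379877e-01,  1.48822057e+00, -3.02772821e-06,
        1.52300691e+00, -8.54011792e-02]), 'qvel': array([-1.03010896e-03, -7.97957573e-05, -3.49739392e-04, -6.62119278e-04,
       -5.26598247e-04,  1.58812369e-03]), 'tau': array([ 1.14121205e-03, -5.59764862e+01, -4.92059648e+01,  7.68653001e-02,
        2.23269750e-02, -2.29458487e-05]), 'position': array([ 267.33778674, -537.1441488 ,  243.63593684]), 'tool_rot': array([ 9.73463945e-01,  2.28840443e-01, -2.56244066e-06, -7.05813600e-06]), 'force': array([-0.36499799,  0.6844472 ,  0.53951105]), 'torque': array([-0.03780787, -0.01149358, -0.00277252]), 'grip_force': 0.0, 'width': 1.0000831852030478} 25.0
```

View pics/a.png

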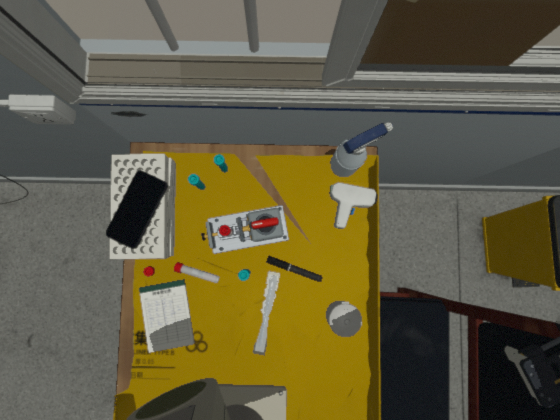

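View pics/b.png

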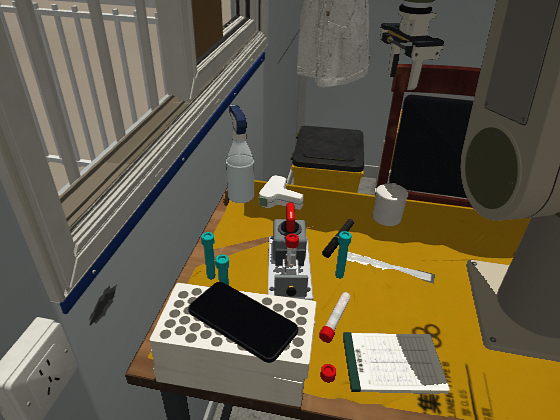

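```bash
cat >> h.py <<'E'
def knobfit(p,lo,hi,z=113):
    a=p["pixels"][lo[1]:hi[1],lo[0]:hi[0]].astype(int)
    m=((a[...,0]>100)&(a[...,1]<0.4*a[...,0])&(a[...,2]<.4*a[...,0])).astype(np.uint8)
    n,L,S,C=cv2.connectedComponentsWithStats(m)
    k=1+np.argmax(S[1:,4]);ys,xs=np.where(L==k)
    W=np.array([atz(p,(x+lo[0],y+lo[1]),z)[:2] for x,y in zip(xs,ys)])
    (c,(w,h),ang)=cv2.minAreaRect(W.astype(np.float32))
    u=np.linalg.eigh(np.cov(W.T))[1][:,1]
    return len(xs),W.mean(0).round(1),np.round(c,1),round(w,1),round(h,1),np.round(u,3),round(np.arctan2(u[1],u[0]),3)
E
python3 - <<'E'
from h import *
p=vision.read_camera("top");q=vision.read_camera("side")
print(knobfit(p,(243,205),(295,240)),np.array(p["intrinsics"]).round(1).tolist())
a=p["pixels"][195:265,195:300];b=q["pixels"][190:310,235:340]
a=cv2.resize(a,None,fx=6,fy=6,interpolation=cv2.INTER_CUBIC);cv2.imwrite("pics/c.png",a[...,::-1])
cv2.imwrite("pics/d.png",cv2.resize(b,None,fx=5,fy=5,interpolation=cv2.INTER_CUBIC)[...,::-1])
for n,pp in(("top",p),("side",q)):
    for l in("knob_grip","channel","tube","clamp"):
        print(n,l,[(np.round(d["point"],1).tolist(),round(d["p"],2)) for d in finder.spot_point(l,pp)[:3]])
    print([np.round(d["bbox"]).tolist() for d in finder.boxes_of("knob",pp)[:2]],[(np.round(d["bbox"]).tolist(),round(d["p"],2)) for d in finder.boxes_of("clamp",pp)[:2]])
E
```

```text
(154, array([471.6, -57.4]), array([471.2, -54.4]), 14.9, 54.0, array([-0.206,  0.979]), np.float64(1.778)) [[396.5, 0.0, 273.3], [0.0, 396.5, 210.4], [0.0, 0.0, 1.0]]
top knob_grip [([266.5, 221.3], 0.55)]
top channel [([228.3, 231.6], 0.83), ([264.1, 220.5], 0.63)]
top tube [([250.3, 274.1], 0.62), ([225.0, 169.6], 0.56), ([200.1, 188.3], 0.53)]
top clamp [([265.5, 227.3], 0.84), ([228.4, 231.5], 0.68), ([267.7, 220.1], 0.56)]
[[250.0, 217.0, 280.0, 231.0]] [([203.0, 205.0, 288.0, 254.0], 0.96)]
side knob_grip [([287.7, 218.6], 0.91)]
side channel [([290.0, 276.4], 0.7)]
side tube [([211.5, 275.4], 0.93), ([339.5, 276.1], 0.74)]
side clamp [([288.6, 253.2], 0.76)]
[[280.0, 203.0, 298.0, 233.0], [266.0, 204.0, 315.0, 296.0]] [([267.0, 201.0, 312.0, 297.0], 0.75)]
```

View pics/c.png

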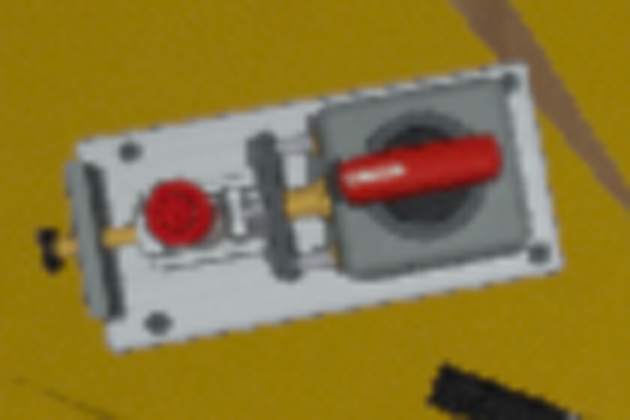

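View pics/d.png

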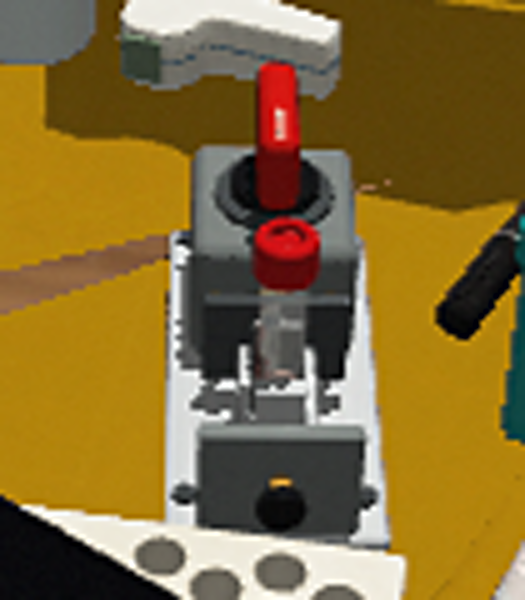

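Top crop: the red bar knob is centred near px (265,223), lying along the clamp's axis. The red-capped tube in the clamp's channel is at px (225,230). The other candidates are turquoise tubes at (195,182), (221,162) and (244,273) and a red-capped tube lying at (197,272). Only the one standing in the clamp fits the task, and the crop confirms it.

```bash
python3 - <<'E'
from h import *
from scipy.optimize import least_squares
p=vision.read_camera("top");q=vision.read_camera("side")
f=lambda c:195+(np.array(c)+.5)/6-.5
C=[(78,143),(525,65),(563,268),(115,350)]  # (x133,y?) (-47) (-47) (133)
W=np.array([atz(p,f(c),10)[:2] for c in C]);m=W.mean(0)
ax=(W[0]+W[3]-W[1]-W[2]);L=np.linalg.norm(ax)/2;ax/=np.linalg.norm(ax)
print("len",L,"axis",ax,np.arctan2(ax[1],ax[0]),"knob axis",m-43*ax)
B=[(340,165),(500,135),(498,176),(345,203)]
V=np.array([atz(p,f(c),113)[:2] for c in B]);d=V[0]+V[3]-V[1]-V[2]
print("bar",V.mean(0),np.arctan2(d[1],d[0]))
# side: bar top outline in crop d (x5, origin 235,190)
g=lambda c:(235+(c[0]+.5)/5-.5,190+(c[1]+.5)/5-.5)
print("side bar ends z113",atz(q,g((277,66)),113),atz(q,g((279,153)),113))
E
```

```text
len 177.4655600391242 axis [-0.19524915  0.98075367] 1.7673078112866425 knob axis [471.47071351 -55.34740798]
bar [470.525 -54.775] 1.7717342026820737
side bar ends z113 [475. -78. 113.] [464.4 -21.6 113. ]
```

Call:
{"op": "move_arm", "data": {"series": [{"hand": 93, "xyz": [30, 60, 0], "dr": [0, 0, 0.17]}, {"hand": 93, "xyz": [60, 120, 0], "dr": [0, 0, 0.34]}, {"hand": 93, "xyz": [90, 180, 0], "dr": [0, 0, 0.51]}, {"hand": 93, "xyz": [120, 240, 0], "dr": [0, 0, 0.68]}, {"hand": 93, "xyz": [145, 300, 0], "dr": [0, 0, 0.85]}, {"hand": 93, "xyz": [170, 360, 0], "dr": [0, 0, 1.02]}, {"hand": 93, "xyz": [190, 420, 0], "dr": [0, 0, 1.19]}, {"hand": 93, "xyz": [200, 460, 0], "dr": [0, 0, 1.3]}, {"hand": 93, "xyz": [204, 482, 0], "dr": [0, 0, 1.3]}, {"hand": 93, "xyz": [204, 482, 0], "dr": [0, 0, 1.3]}]}}

```text
time_s: 3.0
position: [471.6, -53.5, 243.7]
tool_rot: [0.635, 0.772, 0.0, 0.0]
force: [0.3, -2.2, 0.2]
width: 1.004
grip_force: 0.0
```

Call:
{"op": "move_arm", "data": {"series": [{"hand": 60, "xyz": [-1, 0, -50], "dr": [0, 0, 0.005]}, {"hand": 50, "xyz": [-1, 0, -90], "dr": [0, 0, 0.005]}, {"hand": 45, "xyz": [-1, 0, -120], "dr": [0, 0, 0.005]}, {"hand": 45, "xyz": [-1, 0, -137], "dr": [0, 0, 0.005]}, {"hand": 45, "xyz": [-1, 0, -137], "dr": [0, 0, 0.005]}, {"hand": 45, "xyz": [-1, 0, -137], "dr": [0, 0, 0.005]}]}}

```text
time_s: 3.75
position: [471.3, -55.7, 108.1]
tool_rot: [0.635, 0.773, 0.0, 0.001]
force: [0.9, 0.7, -0.3]
width: 0.487
grip_force: 0.0
```

```bash
python3 - <<'E'
from h import *
q=vision.read_camera("side")
cv2.imwrite("pics/e.png",cv2.resize(q["pixels"][150:310,215:375],None,fx=3.7,fy=3.7,interpolation=cv2.INTER_CUBIC)[...,::-1])
s=r.read_state();print(s["position"],s["force"],s["torque"],s["width"])
E
```

```text
[471.53126179 -55.62940365 108.30570437] [-0.21676092 -1.13486141 -0.26960127] [-0.01610545 -0.04100463  0.045637  ] 0.48824893891914667
```

View pics/e.png

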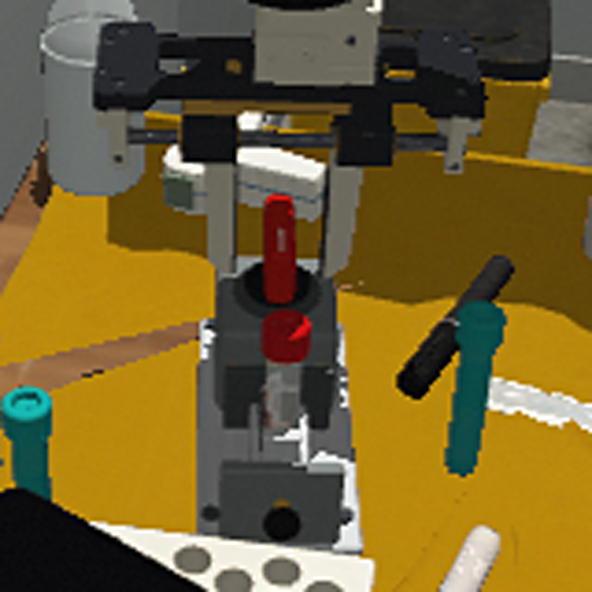

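The image shows the fingers either side of the red bar (crop px 222 and 343, bar at 279), so it is centred. Next I close on it.

Call:
{"op": "move_arm", "data": {"series": [{"hand": 25, "xyz": [0, 1, -2]}, {"hand": 10, "xyz": [0, 1, -2]}, {"hand": 5, "xyz": [0, 1, -2]}, {"hand": 5, "xyz": [0, 1, -2]}, {"hand": 5, "xyz": [0, 1, -2]}, {"hand": 5, "xyz": [0, 1, -2]}]}}

```text
validation failed for argument at $.se...
```

```bash
cat > s.py <<'E'
from h import *
s=r.read_state();R=Rotation.from_quat(s["tool_rot"]).as_matrix()
print(round(s["time_s"],2),s["position"].round(1),"yaw x",round(np.arctan2(R[1,0],R[0,0]),4),"F",s["force"].round(1),"T",s["torque"].round(3),"w",round(s["width"]*93,2),"g",round(s["grip_force"],1),"q6",s["qpos"][5].round(4),"tau6",s["tau"][5].round(3))
E
python3 s.py
```

```text
3.8 [471.5 -55.6 108.3] yaw x 1.7666 F [-0.2 -1.1 -0.3] T [-0.016 -0.041  0.046] w 45.41 g 0.0 q6 -0.4212 tau6 -0.006
```

Call:
{"op": "move_arm", "data": {"series": [{"hand": 25, "xyz": [0, 1, -2], "dr": [0, 0, 0]}, {"hand": 10, "xyz": [0, 1, -2], "dr": [0, 0, 0]}, {"hand": 5, "xyz": [0, 1, -2], "dr": [0, 0, 0]}, {"hand": 5, "xyz": [0, 1, -2], "dr": [0, 0, 0]}, {"hand": 5, "xyz": [0, 1, -2], "dr": [0, 0, 0]}, {"hand": 5, "xyz": [0, 1, -2], "dr": [0, 0, 0]}]}}

```text
time_s: 4.55
position: [470.6, -54.1, 104.8]
tool_rot: [0.635, 0.773, 0.0, 0.0]
force: [3.3, 1.0, -0.3]
width: 0.169
grip_force: 30.0
```

```bash
python3 s.py
```

```text
4.55 [470.6 -54.1 104.8] yaw x 1.7668 F [ 3.3  1.  -0.3] T [ 0.162 -0.48   0.045] w 15.68 g 30.0 q6 -0.419 tau6 0.088
```

Call:
{"op": "move_arm", "data": {"series": [{"hand": 5, "xyz": [0.5, 0, 0], "dr": [0, 0, -0.08]}, {"hand": 5, "xyz": [0.5, 0, 0], "dr": [0, 0, -0.16]}]}}

```text
time_s: 4.8
position: [470.8, -54.1, 104.8]
tool_rot: [0.695, 0.719, -0.0, -0.0]
force: [-0.0, 0.7, 1.8]
width: 0.17
grip_force: 30.1
```

```bash
python3 s.py
```

```text
4.8 [470.8 -54.1 104.8] yaw x 1.6046 F [-0.   0.7  1.8] T [ 0.155 -0.06   0.299] w 15.8 g 30.1 q6 -0.2564 tau6 -1.032
```

Call:
{"op": "move_arm", "data": {"series": [{"hand": 5, "xyz": [0, 0, 0], "dr": [0, 0, -0.08]}, {"hand": 5, "xyz": [0, 0, 0], "dr": [0, 0, -0.14]}]}}

```text
time_s: 5.05
position: [470.9, -54.1, 104.8]
tool_rot: [0.744, 0.669, -0.0, 0.0]
force: [2.0, 1.1, 0.7]
width: 0.17
grip_force: 30.0
```

```bash
python3 s.py
```

```text
5.05 [470.9 -54.1 104.8] yaw x 1.4649 F [2.  1.1 0.7] T [ 0.163 -0.369  0.327] w 15.84 g 30.0 q6 -0.1167 tau6 -0.484
```

Call:
{"op": "move_arm", "data": {"series": [{"hand": 5, "xyz": [0, 0, 0], "dr": [0, 0, -0.04]}, {"hand": 5, "xyz": [0, 0, 0], "dr": [0, 0, -0.08]}, {"hand": 5, "xyz": [0, 0, 0], "dr": [0, 0, -0.08]}]}}

```text
time_s: 5.42
position: [470.9, -54.1, 104.7]
tool_rot: [0.769, 0.639, 0.0, 0.0]
force: [1.2, 0.1, 1.0]
width: 0.17
grip_force: 30.0
```

```bash
python3 s.py; python3 - <<'E'
from h import *
p=vision.read_camera("side")
cv2.imwrite("pics/f.png",cv2.resize(p["pixels"][180:300,235:355],None,fx=4.5,fy=4.5,interpolation=cv2.INTER_CUBIC)[...,::-1])
E
python3 s.py
```

```text
5.42 [470.9 -54.1 104.7] yaw x 1.387 F [1.2 0.1 1. ] T [ 0.161 -0.31  -0.164] w 15.8 g 30.0 q6 -0.0389 tau6 0.33
5.47 [470.9 -54.1 104.7] yaw x 1.3875 F [1.4 1.3 0.7] T [ 0.123 -0.282 -0.143] w 15.64 g 30.0 q6 -0.0394 tau6 0.025
```

View pics/f.png

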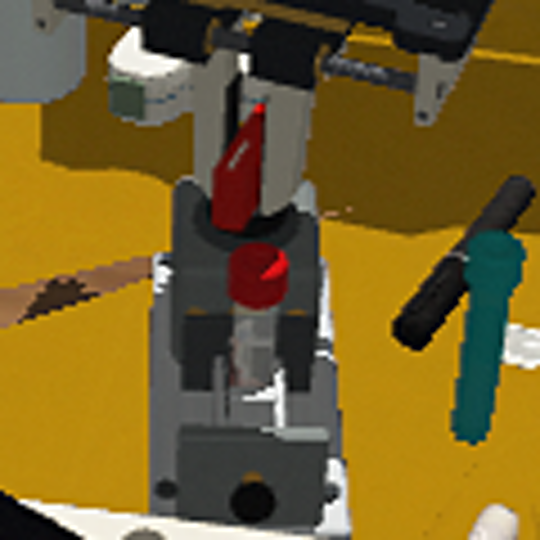

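The knob bar (crop px 238,165) has turned about 0.38 rad with the fingers, without slip. The tube still stands upright (cap at 258,275). From here I go on in slow, steady turns and read the torque while moving.

Call:
{"op": "move_arm", "data": {"series": [{"hand": 5, "xyz": [0, 0, 0], "dr": [0, 0, -0.02]}, {"hand": 5, "xyz": [0, 0, 0], "dr": [0, 0, -0.04]}, {"hand": 5, "xyz": [0, 0, 0], "dr": [0, 0, -0.06]}]}}

```text
time_s: 5.85
position: [471.0, -54.1, 104.7]
tool_rot: [0.788, 0.615, 0.0, 0.0]
force: [1.2, 1.4, 1.6]
width: 0.171
grip_force: 30.0
```

```bash
python3 s.py
```

```text
5.85 [471.  -54.1 104.7] yaw x 1.3256 F [1.2 1.4 1.6] T [ 0.225 -0.368  0.213] w 15.94 g 30.0 q6 0.0225 tau6 -0.205
```

Call:
{"op": "move_arm", "data": {"series": [{"hand": 5, "xyz": [0, 0, 0], "dr": [0, 0, -0.02]}, {"hand": 5, "xyz": [0, 0, 0], "dr": [0, 0, -0.04]}]}}

```text
time_s: 6.1
position: [471.0, -54.1, 104.7]
tool_rot: [0.8, 0.599, 0.0, 0.0]
force: [2.3, 0.6, 1.6]
width: 0.171
grip_force: 30.0
```

```bash
python3 s.py
```

```text
6.1 [471.  -54.1 104.7] yaw x 1.2855 F [2.3 0.6 1.6] T [ 0.233 -0.4    0.13 ] w 15.88 g 30.0 q6 0.0626 tau6 -0.2
```

Call:
{"op": "move_arm", "data": {"series": [{"hand": 5, "xyz": [0, 0, 0], "dr": [0, 0, -0.02]}, {"hand": 5, "xyz": [0, 0, 0], "dr": [0, 0, -0.04]}]}}

```text
time_s: 6.35
position: [471.0, -54.1, 104.7]
tool_rot: [0.812, 0.583, 0.0, 0.0]
force: [2.6, 2.3, 1.6]
width: 0.173
grip_force: 30.0
```

```bash
python3 s.py
```

```text
6.35 [471.  -54.1 104.7] yaw x 1.2455 F [2.6 2.3 1.6] T [ 0.261 -0.429  0.135] w 16.06 g 30.0 q6 0.1026 tau6 -0.199
```

Call:
{"op": "move_arm", "data": {"series": [{"hand": 5, "xyz": [0, 0, 0], "dr": [0, 0, -0.02]}, {"hand": 5, "xyz": [0, 0, 0], "dr": [0, 0, -0.04]}]}}

```text
time_s: 6.6
position: [471.0, -54.2, 104.7]
tool_rot: [0.824, 0.567, 0.0, 0.0]
force: [3.6, 3.0, 2.2]
width: 0.174
grip_force: 30.0
```

```bash
python3 s.py
```

```text
6.6 [471.  -54.2 104.7] yaw x 1.2055 F [3.6 3.  2.2] T [ 0.372 -0.528  0.176] w 16.17 g 30.0 q6 0.1426 tau6 -0.198
```

Call:
{"op": "move_arm", "data": {"series": [{"hand": 5, "xyz": [0, 0, 0], "dr": [0, 0, -0.02]}, {"hand": 5, "xyz": [0, 0, 0], "dr": [0, 0, -0.04]}]}}

```text
time_s: 6.85
position: [471.0, -54.2, 104.7]
tool_rot: [0.835, 0.55, 0.0, 0.0]
force: [2.8, 2.1, 1.0]
width: 0.167
grip_force: 30.0
```

```bash
python3 s.py
```

```text
6.85 [471.  -54.2 104.7] yaw x 1.1655 F [2.8 2.1 1. ] T [ 0.28  -0.613  0.151] w 15.54 g 30.0 q6 0.1826 tau6 -0.198
```

Call:
{"op": "move_arm", "data": {"series": [{"hand": 5, "xyz": [0, 0, 0], "dr": [0, 0, -0.02]}, {"hand": 5, "xyz": [0, 0, 0], "dr": [0, 0, -0.04]}]}}

```text
time_s: 7.1
position: [471.0, -54.2, 104.7]
tool_rot: [0.846, 0.533, 0.0, 0.0]
force: [4.6, 2.0, 0.7]
width: 0.171
grip_force: 30.0
```

```bash
python3 s.py
```

```text
7.1 [471.  -54.2 104.7] yaw x 1.1254 F [4.6 2.  0.7] T [ 0.289 -0.741  0.163] w 15.91 g 30.0 q6 0.2226 tau6 -0.198
```

Call:
{"op": "move_arm", "data": {"series": [{"hand": 5, "xyz": [0, 0, 0], "dr": [0, 0, -0.02]}, {"hand": 5, "xyz": [0, 0, 0], "dr": [0, 0, -0.04]}]}}

```text
time_s: 7.35
position: [471.0, -54.2, 104.7]
tool_rot: [0.856, 0.516, 0.0, 0.0]
force: [3.9, 1.5, 1.0]
width: 0.171
grip_force: 30.0
```

```bash
python3 s.py
```

```text
7.35 [471.  -54.2 104.7] yaw x 1.0854 F [3.9 1.5 1. ] T [ 0.283 -0.884  0.119] w 15.87 g 30.0 q6 0.2626 tau6 -0.198
```

Call:
{"op": "move_arm", "data": {"series": [{"hand": 5, "xyz": [0, 0, 0], "dr": [0, 0, -0.02]}, {"hand": 5, "xyz": [0, 0, 0], "dr": [0, 0, -0.04]}]}}

```text
time_s: 7.6
position: [471.0, -54.2, 104.7]
tool_rot: [0.866, 0.499, 0.0, 0.0]
force: [4.9, 0.8, 0.8]
width: 0.172
grip_force: 30.0
```

```bash
python3 s.py
```

```text
7.6 [471.  -54.2 104.7] yaw x 1.0454 F [4.9 0.8 0.8] T [ 0.286 -0.838  0.168] w 15.98 g 30.0 q6 0.3026 tau6 -0.198
```

Call:
{"op": "move_arm", "data": {"series": [{"hand": 5, "xyz": [0, 0, 0], "dr": [0, 0, -0.02]}, {"hand": 5, "xyz": [0, 0, 0], "dr": [0, 0, -0.04]}]}}

```text
time_s: 7.85
position: [471.1, -54.2, 104.7]
tool_rot: [0.876, 0.482, 0.0, 0.0]
force: [5.8, 1.4, 1.4]
width: 0.168
grip_force: 30.0
```

```bash
python3 s.py
```

```text
7.85 [471.1 -54.2 104.7] yaw x 1.0054 F [5.8 1.4 1.4] T [ 0.217 -0.925  0.097] w 15.58 g 30.0 q6 0.3426 tau6 -0.198
```

Call:
{"op": "move_arm", "data": {"series": [{"hand": 5, "xyz": [0, 0, 0], "dr": [0, 0, -0.02]}, {"hand": 5, "xyz": [0, 0, 0], "dr": [0, 0, -0.04]}]}}

```text
time_s: 8.1
position: [471.1, -54.2, 104.7]
tool_rot: [0.886, 0.464, 0.0, 0.0]
force: [4.6, 1.6, 0.8]
width: 0.166
grip_force: 30.0
```

```bash
python3 s.py
```

```text
8.1 [471.1 -54.2 104.7] yaw x 0.9654 F [4.6 1.6 0.8] T [ 0.203 -0.894  0.117] w 15.41 g 30.0 q6 0.3826 tau6 -0.198
```

Call:
{"op": "move_arm", "data": {"series": [{"hand": 5, "xyz": [0, 0, 0], "dr": [0, 0, -0.02]}, {"hand": 5, "xyz": [0, 0, 0], "dr": [0, 0, -0.04]}]}}

```text
time_s: 8.35
position: [471.1, -54.2, 104.7]
tool_rot: [0.895, 0.446, 0.0, 0.0]
force: [5.7, 2.1, 0.6]
width: 0.17
grip_force: 30.0
```

```bash
python3 s.py
```

```text
8.35 [471.1 -54.2 104.7] yaw x 0.9255 F [5.7 2.1 0.6] T [ 0.277 -0.948  0.119] w 15.84 g 30.0 q6 0.4226 tau6 -0.198
```

Call:
{"op": "move_arm", "data": {"series": [{"hand": 5, "xyz": [0, 0, 0], "dr": [0, 0, -0.02]}, {"hand": 5, "xyz": [0, 0, 0], "dr": [0, 0, -0.04]}]}}

```text
time_s: 8.6
position: [471.1, -54.2, 104.7]
tool_rot: [0.904, 0.428, 0.0, 0.0]
force: [6.1, 2.0, 1.4]
width: 0.171
grip_force: 30.0
```

```bash
python3 s.py
```

```text
8.6 [471.1 -54.2 104.7] yaw x 0.8855 F [6.1 2.  1.4] T [ 0.26  -0.932  0.158] w 15.86 g 30.0 q6 0.4626 tau6 -0.198
```

Call:
{"op": "move_arm", "data": {"series": [{"hand": 5, "xyz": [0, 0, 0], "dr": [0, 0, -0.02]}, {"hand": 5, "xyz": [0, 0, 0], "dr": [0, 0, -0.04]}]}}

```text
time_s: 8.85
position: [471.1, -54.3, 104.7]
tool_rot: [0.912, 0.41, 0.0, 0.0]
force: [5.4, 2.1, 0.6]
width: 0.168
grip_force: 30.0
```

```bash
python3 s.py
```

```text
8.85 [471.1 -54.3 104.7] yaw x 0.8454 F [5.4 2.1 0.6] T [ 0.251 -0.911  0.135] w 15.63 g 30.0 q6 0.5026 tau6 -0.198
```

Call:
{"op": "move_arm", "data": {"series": [{"hand": 5, "xyz": [0, 0, 0], "dr": [0, 0, -0.02]}, {"hand": 5, "xyz": [0, 0, 0], "dr": [0, 0, -0.04]}]}}

```text
time_s: 9.1
position: [471.1, -54.3, 104.7]
tool_rot: [0.92, 0.392, 0.0, 0.0]
force: [5.0, 1.8, 0.6]
width: 0.169
grip_force: 30.0
```

```bash
python3 s.py; python3 - <<'E'
from h import *
p=vision.read_camera("side")
cv2.imwrite("pics/g.png",cv2.resize(p["pixels"][180:300,235:355],None,fx=4.5,fy=4.5,interpolation=cv2.INTER_CUBIC)[...,::-1])
E
```

```text
9.1 [471.1 -54.3 104.7] yaw x 0.8054 F [5.  1.8 0.6] T [ 0.187 -0.924  0.132] w 15.71 g 30.0 q6 0.5426 tau6 -0.198
```

View pics/g.png

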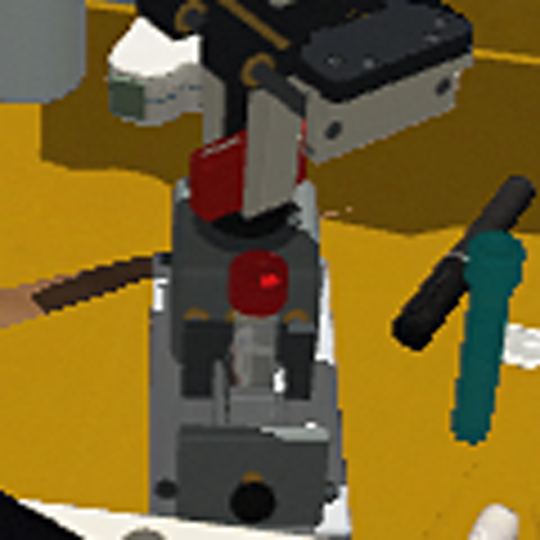

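The bar (crop px 245,180) follows the fingers. The tube has been carried about 7 crop px towards the back stop (cap at 258,282) and stands upright, with no nip yet at 0.96 rad.

Call:
{"op": "move_arm", "data": {"series": [{"hand": 5, "xyz": [0, 0, 0], "dr": [0, 0, -0.02]}, {"hand": 5, "xyz": [0, 0, 0], "dr": [0, 0, -0.04]}]}}

```text
time_s: 9.4
position: [471.2, -54.3, 104.7]
tool_rot: [0.928, 0.373, 0.0, 0.0]
force: [6.5, 0.9, 0.9]
width: 0.17
grip_force: 30.0
```

```bash
python3 s.py
```

```text
9.4 [471.2 -54.3 104.7] yaw x 0.7655 F [6.5 0.9 0.9] T [ 0.187 -0.96   0.198] w 15.81 g 30.0 q6 0.5826 tau6 -0.202
```

Call:
{"op": "move_arm", "data": {"series": [{"hand": 5, "xyz": [0, 0, 0], "dr": [0, 0, -0.02]}, {"hand": 5, "xyz": [0, 0, 0], "dr": [0, 0, -0.04]}]}}

```text
time_s: 9.65
position: [471.2, -54.3, 104.7]
tool_rot: [0.935, 0.355, 0.0, 0.0]
force: [5.3, 1.9, 0.3]
width: 0.168
grip_force: 30.0
```

```bash
python3 s.py
```

```text
9.65 [471.2 -54.3 104.7] yaw x 0.7255 F [5.3 1.9 0.3] T [ 0.253 -1.008  0.196] w 15.61 g 30.0 q6 0.6225 tau6 -0.139
```

Call:
{"op": "move_arm", "data": {"series": [{"hand": 5, "xyz": [0, 0, 0], "dr": [0, 0, -0.02]}]}}

```text
time_s: 9.78
position: [471.2, -54.3, 104.7]
tool_rot: [0.938, 0.345, 0.0, 0.0]
force: [5.4, 0.7, 1.2]
width: 0.171
grip_force: 30.0
```

```bash
python3 s.py
```

```text
9.78 [471.2 -54.3 104.7] yaw x 0.7055 F [5.4 0.7 1.2] T [ 0.217 -0.899  0.211] w 15.88 g 30.0 q6 0.6425 tau6 -0.107
```

Call:
{"op": "move_arm", "data": {"series": [{"hand": 5, "xyz": [0, 0, 0], "dr": [0, 0, -0.02]}]}}

```text
time_s: 9.9
position: [471.2, -54.3, 104.7]
tool_rot: [0.942, 0.336, 0.0, 0.0]
force: [5.5, 0.5, -0.1]
width: 0.17
grip_force: 30.0
```

```bash
python3 s.py
```

```text
9.9 [471.2 -54.3 104.7] yaw x 0.6855 F [ 5.5  0.5 -0.1] T [ 0.186 -0.968  0.222] w 15.84 g 30.0 q6 0.6625 tau6 -0.073
```

The joint-6 torque gives a clean signal: it rises 1.66 N m/rad from the nip at about 1.005 rad, i.e. about 207 N/rad. That puts the squeeze at about 15.6 N now. One more 0.02 rad gives about 20 N.

Call:
{"op": "move_arm", "data": {"series": [{"hand": 5, "xyz": [0, 0, 0], "dr": [0, 0, -0.02]}]}}

```text
time_s: 10.02
position: [471.2, -54.3, 104.7]
tool_rot: [0.945, 0.327, 0.0, 0.0]
force: [5.6, 1.0, 0.0]
width: 0.17
grip_force: 30.0
```

```bash
python3 s.py
```

```text
10.03 [471.2 -54.3 104.7] yaw x 0.6656 F [5.6 1.  0. ] T [ 0.18  -0.967  0.312] w 15.82 g 30.0 q6 0.6825 tau6 -0.038
```

Call:
{"op": "move_arm", "data": {"series": [{"hand": 30, "xyz": [0, 0, 0], "dr": [0, 0, 0]}, {"hand": 45, "xyz": [0, 0, 0], "dr": [0, 0, 0]}, {"hand": 45, "xyz": [0, 0, 0], "dr": [0, 0, 0]}, {"hand": 45, "xyz": [0, 0, 0], "dr": [0, 0, 0]}, {"hand": 45, "xyz": [0, 0, 30], "dr": [0, 0, 0]}, {"hand": 45, "xyz": [0, 0, 70], "dr": [0, 0, 0]}, {"hand": 45, "xyz": [0, 0, 110], "dr": [0, 0, 0]}, {"hand": 45, "xyz": [0, -60, 140], "dr": [0, 0, 0]}, {"hand": 45, "xyz": [0, -120, 140], "dr": [0, 0, 0]}, {"hand": 45, "xyz": [0, -150, 140], "dr": [0, 0, 0]}]}}

```text
time_s: 11.28
position: [470.7, -206.9, 245.4]
tool_rot: [0.945, 0.326, 0.0, 0.001]
force: [0.6, -0.4, -0.5]
width: 0.488
grip_force: 0.0
```

```bash
python3 s.py; python3 - <<'E'
from h import *
p=vision.read_camera("top");q=vision.read_camera("side")
f=lambda p,x,y:cv2.resize(p["pixels"][y:y+90,x:x+90],(390,390),interpolation=cv2.INTER_CUBIC)
cv2.imwrite("pics/i.png",np.hstack([f(p,205,185),f(q,240,200)])[...,::-1])
print(knobfit(p,(243,205),(295,240)))
E
```

```text
11.28 [ 470.7 -206.9  245.4] yaw x 0.6652 F [ 0.6 -0.4 -0.5] T [ 0.039 -0.011 -0.044] w 45.41 g 0.0 q6 0.3922 tau6 0.392
(66, array([459.1, -65.1]), array([459., -65.]), 20.8, 14.7, array([-0.926, -0.377]), np.float64(-2.755))
```

View pics/i.png

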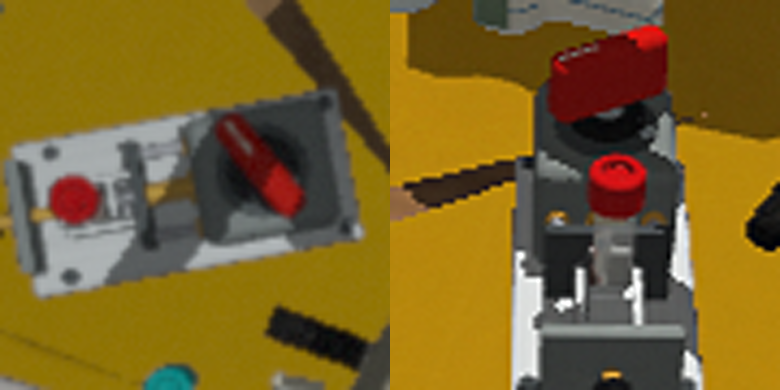

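Top crop: the bar runs from (228,122) to (290,210), about 1.1 rad from where it started, so the knob has stayed turned. The tube stands upright in the channel against the back stop (cap at 75,198), and the gripper is clear.

```bash
python3 -c "
from h import *
print(ticket.sign_off())"
```

```text
the job is handed in; nothing more can be done
None
```

The job is handed in, with no verdict shown: the knob broke loose without slipping and was turned clockwise to about 1.10 rad, roughly 20 N by wrist torque before I let go; the tube stands upright against the back stop and the gripper is clear.

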